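# Trimmer heads from behind the guard combs into the cleaning jar

## Task

Clear the two guard combs out of the pulled-out top drawer and stand them upright on the flat wooden side tray; then take the two steel trimmer heads they were hemming in and put both through the neck of the glass jar. Finally stand each comb back in the drawer in the very spot it came from, upright and squared as it was. Leave the heads where they are until both combs stand on the tray, keep the combs on the tray until both heads are in the jar, and leave the trimmer and the tweezer alone.

Things in the scene. Friction and masses are not known exactly. Their poses are not given: they have to be found in the camera images.
- comb_long_mid (a point): Long guard comb: black plastic block of teeth standing upright on its clip end, 28 thick (its x) x 42 wide (its y) x 68 mm tall (its z, up), flat sides, about 30 g. The point is its centre, 34 mm above its underside. Stands in the front compartment of the drawer. Best gripped across its 28 mm thickness by the part that stands above the drawer walls (30 mm).
- comb_short_mid (a point): Short guard comb: like the long one but 20 thick (x) x 42 wide (y) x 58 mm tall (z). The point is its centre, 29 mm above its underside. 20 mm stand above the drawer walls. The two combs stand in either order in the row comb, head, comb, head (from the drawer's +y end).
- head_round_mid (a point): Round steel trimmer head: upright cylinder 22 mm in diameter, 38 mm tall (top 5 mm tapered), about 30 g, no higher than the drawer walls. The point is its centre, 19 mm above its underside. With the combs gone it can be gripped from above with the fingers closing along the drawer's y.
- head_square_mid (a point): Square steel trimmer head: upright block 20 (x) x 24 (y) x 38 mm tall, about 30 g. The point is its centre, 19 mm above its underside. The two heads may stand in either order in the row. To be gripped like the round one, across its 24 mm.
- drawer: Clear top drawer, pulled out, fixed: 170 (x) x 238 (y) x 42 mm, origin under its centre, front at -x. Floor 4 mm thick, walls 38 mm above it. Combs and heads stand in a row along y, at least 5 mm apart, in the front compartment (inside x -81 to -29, y -115 to 115 mm); from the last head 62 mm to the -y wall. The stack behind (x over 10 mm) ends 50 mm above the drawer's underside.
- jar_mouth (a point): Centre of the mouth (rim) of the fixed clear glass jar, 115 mm above the counter; z up. The round neck is 50 mm wide inside, 58 mm outside and 25 mm deep; below it the jar widens to 82 mm outside. Inner floor 109 mm below the rim. The heads are let go in the neck and drop in.
- tray: Flat wooden side tray, fixed on the counter: 190 (x) x 140 (y) x 12 mm high, origin at the centre of its underside, wall 4 mm, floor 4 mm thick. Empty at start. The tray and the jar stand on either side of the drawers, in either order.
- trimmer: Bronze-coloured hair trimmer, 155 x 38 x 31 mm, lying on the counter in front of the drawers; bystander, origin under its middle, x along its length.
- tweezer: Steel tweezer, 95 x 11 x 6 mm, lying on the counter between trimmer and drawers; bystander, origin under its middle, x along its length.

How it is judged:
By the outcome, as a careful person would: the job done as asked, in the order asked, and still so for the second after the job is handed in, with the robot touching nothing.
It also fails if it takes over 138 s, if anything falls off the work surface, if the arm or the gripper's body presses on something with over 40 N, if the wrist force passes 120 N, or if a joint passes its speed limit or range.

## Robot

A 6-joint arm with a two-finger parallel gripper is mounted at the origin on the work surface. World frame = base frame: x ahead of the robot, y to its left, z up, the work surface at z = 0. Lengths are in m, angles in rad, forces in N, time in s.
With the tool pointing down it reaches from about 0.4 to 0.825 m from the base axis. Payload 7 kg.
Tool frame: the origin (TCP) lies midway between the tips of the shut fingers; the grasp point (between the pads) lies 19 mm behind it (manip.tcp_to_grasp is the distance from the TCP to the grasp point, in m); z points along the fingers, y is the line along which they close (so a half turn about z gives the same grasp; the last joint's range is limited). The gripper opens to 85 mm and grips with 20 to 120 N. Pads are 22 mm wide; open, the fingers measure 114 mm over their backs; the gripper's body (76 mm by 85 mm) begins 54 mm behind the grasp point. The pads swing forward as they close: fully open they stand 13 mm farther back than shut.
Start: joints at [-0.977, 0.359, 0.012, 0, -1.224, -0.288], TCP at [0.203, -0.644, 0.231] pointing down, gripper open.
Joint ranges: [-3.07, 3.07], [-1.43, 2.12], [-1.02, 1.25], [-3.03, 1.67], [-3.05, -0], [-3.03, 3.03]. Speed limits (rad/s): [2.39, 2.39, 3.01, 3.14, 3.14, 3.14].

## Interface

Orientations are given as a unit quaternion [x, y, z, w].
In Python, from workcell import manip gives the robot as it stands. The module is installed in compiled form; this text tells all that it offers.
- The arm moves only by the tool arm_command, never from a script. Its argument "moves" is a list that holds one entry, the list of rows, each a list of 4 numbers: the shift along the world's x, y, z normalised to -1 to 1, where 1 is 200 mm, then the turn about the world's z normalised to -1 to 1, where 1 is 90 degrees. A call has 1 to 8 rows; each row is the pose to reach, as a shift and turn from the pose commanded when the call began; what a row does not reach only later rows make up. A row lasts 1/10 s, in which the tool goes at most 50 mm and 8.59 degrees, less where a joint would pass 70% of its speed; a pose out of reach is approached as far as the arm can. A call with a number of a shift or a turn outside -1 to 1 is refused whole. A call with a gripper value outside its range is refused whole. "fingers" is the opening, from 0 (shut) to 1 (fully open), set as the call begins (left out, the last holds). The fingers move at their own pace and stop on an object; the grip force is fixed at half the most. Time passes only in rows, so rows that repeat a pose let the fingers close. It gives the time, the measured TCP pose, the force, the opening and the grip force at its end, in the units of the state.
- manip.state(): the state, without advancing time (a new reading comes with each control period).
- manip.camera(name): name is "scene" or "side" or "wrist"; returns (picture, depth): 400x640x3 uint8, red, green, blue; 400x640 float32, m along the optical axis (not along the pixel's ray), 0 where there is no reading.
- manip.get_calibration(name): a dict with "fx", "fy", "cx", "cy" (pixels), "distortion" ([k1, k2, p1, p2, k3] as OpenCV has them; the pictures are not rectified), "T" (4x4, takes a point from camera to world coordinates); the wrist camera has in their place "mount" (4x4, takes a point from camera to tool coordinates, whose origin is the TCP and whose axes are the flange's). Camera axes: x right, y up, looking along -z (the intrinsics and any distortion apply to the point x, -y, -z); pixel columns grow to the right and rows downward; lengths in m; the calibration is good to about 2 mm. A picture is of the moment at which its call begins: read the wrist's pose just before it. get_calibration takes no time and is no camera call.
- manip.hand_in(): hands the job in; it is judged then, once.
Trained networks look in the newest picture that a camera, given by its name, has taken for a name from the list of things; names that differ only in an ending like _2 or _b are one class to them, and where a whole thing is asked for, a point or a joint stands for the part that bears it (a point fixed in the world has none). Each returns a list of dicts, best first, with "confidence" (0 to 1); they miss things now and then, are a little off and sometimes report something else, mostly with a low value. They report only what shows in the picture. A call takes as long as a camera call.
- manip.find_in(target, camera): "extent" ([centre column, centre row, width, height] in pixels, round what is visible of it).
- manip.masks_of(target, camera): "mask" (400x640 bool, what is visible of it) and "extent" ([centre column, centre row, width, height] in pixels, round what is visible of it).
The state is a dict: "t": time; "joints": joint angles; "dq": joint speeds; "joint_efforts": joint torques, N m; "tcp_pos": TCP position; "eef_rot": TCP orientation; "force": force on the tool from outside, world axes, zero at the start; "moment": the same for the moment, N m; "grip_width": finger opening in m; "finger_force": force on a finger pad.
Only numpy, scipy, OpenCV 4.12 (cv2) and the standard library are available. Lean on these libraries where they do the work, as an engineer would, in place of code of your own. Each camera call takes 0.05 s, during which the arm holds its last target. There are 200 camera calls.

## Working session

There is one attempt and no reset: what is moved stays moved. The work goes in short steps, Python scripts to look and compute and a tool call to move; the robot and the scene stay as the last step left them, time stands still between calls to the robot, and variables do not carry over. Pictures are saved under pics/ and viewed, at most 14 in all, crops included, and the job is handed in when it is done.

Besides the shell and the picture viewer there is one more tool, called after "Emit:" by a JSON object that holds its "fn" and its "kwargs". arm_command: Moves the arm, as the interface text tells. Its arguments: {"type":"object","properties":{"moves":{"type":"array","items":{"type":"array","items":{"type":"array","items":{"type":"number"}}}},"fingers":{"type":"number"}},"required":["moves"]}

```bash
mkdir -p pics
cat > h.py <<'E'
import numpy as np, cv2
from workcell import manip
from scipy.spatial.transform import Rotation as R
def cloud(cam, depth, st=None):
    c=manip.get_calibration(cam)
    if 'T' in c: T=np.array(c['T'])
    else:
        W=np.eye(4); W[:3,:3]=R.from_quat(st['eef_rot']).as_matrix(); W[:3,3]=st['tcp_pos']; T=W@np.array(c['mount'])
    K=np.array([[c['fx'],0,c['cx']],[0,c['fy'],c['cy']],[0,0,1]])
    v,u=np.mgrid[0:400,0:640]
    p=cv2.undistortPoints(np.stack([u,v],-1).reshape(-1,1,2).astype(np.float64),K,np.array(c['distortion'])).reshape(400,640,2)
    P=np.stack([p[...,0]*depth,-p[...,1]*depth,-depth,np.ones_like(depth)],-1)@T.T
    P=P[...,:3]; P[depth<=0]=np.nan
    return P
def snap(cam,name=None):
    st=manip.state(); im,d=manip.camera(cam)
    if name: cv2.imwrite(f'pics/{name}.png',im[...,::-1])
    return im,d,cloud(cam,d,st),st
E
python3 - <<'E'
from h import *
for cam in ['scene','side','wrist']:
    im,d,P,st=snap(cam,cam+'0')
    np.savez(f'{cam}0.npz',im=im,P=P)
    for t in ['comb_long_mid','comb_short_mid','head_round_mid','head_square_mid','jar_mouth','tray','drawer','trimmer','tweezer']:
        for m in manip.masks_of(t,cam)[:2]:
            if m['confidence']<.3: continue
            p=P[m['mask']]; p=p[~np.isnan(p[:,0])]
            if len(p): print(cam,t,round(m['confidence'],2),np.round(m['extent']),np.round(np.percentile(p,[5,50,95],axis=0)*1000).tolist())
a=[cv2.imread(f'pics/{c}0.png') for c in ['scene','side']]
cv2.imwrite('pics/both.png',cv2.resize(np.vstack(a),(480,600)))
print(st)
E
```

```text
scene comb_long_mid 0.79 [302. 212.  28.  35.] [[545.0, -22.0, 117.0], [563.0, 3.0, 163.0], [570.0, 17.0, 179.0]]
scene comb_short_mid 0.8 [327. 243.  24.  28.] [[562.0, 64.0, 118.0], [576.0, 86.0, 157.0], [580.0, 104.0, 169.0]]
scene head_round_mid 0.52 [312. 230.  13.  20.] [[560.0, 33.0, 117.0], [571.0, 44.0, 143.0], [576.0, 50.0, 150.0]]
scene head_square_mid 0.49 [287. 202.   9.  17.] [[541.0, -71.0, 111.0], [558.0, -52.0, 145.0], [562.0, -41.0, 150.0]]
scene tray 0.8 [234. 166.  84.  71.] [[428.0, -379.0, 2.0], [519.0, -311.0, 5.0], [604.0, -244.0, 13.0]]
scene drawer 0.95 [295. 225. 117. 117.] [[524.0, -116.0, 109.0], [588.0, 7.0, 117.0], [625.0, 118.0, 149.0]]
scene trimmer 0.59 [362. 197.  54.  44.] [[357.0, -60.0, 15.0], [376.0, 7.0, 28.0], [387.0, 71.0, 33.0]]
scene tweezer 0.43 [335. 208.  23.  25.] [[419.0, -62.0, 1.0], [426.0, -34.0, 5.0], [432.0, 20.0, 9.0]]
side comb_long_mid 0.72 [307. 175.  24.  35.] [[543.0, -24.0, 131.0], [554.0, 11.0, 163.0], [570.0, 17.0, 179.0]]
side comb_short_mid 0.66 [363. 239.  18.  30.] [[421.0, -63.0, 1.0], [429.0, -25.0, 6.0], [434.0, 22
[... 985 characters left out ...]
, 12.0]]
{'t': 1.0, 'joints': array([-9.76898845e-01,  3.58602721e-01,  1.19151899e-02,  5.09150261e-06,
       -1.22413241e+00, -2.88108264e-01]), 'dq': array([ 0.00044571, -0.00017409,  0.00025685,  0.00085218,  0.00035549,
        0.00203831]), 'joint_efforts': array([ 4.95542045e-04, -5.82983923e+01,  2.93675226e+01,  6.94219932e+00,
       -4.54724741e-04,  1.21978962e-05]), 'tcp_pos': array([ 0.20318343, -0.64366741,  0.23130802]), 'eef_rot': array([-1.52300463e-01,  9.88334239e-01,  9.65395231e-06, -7.20433647e-06]), 'force': array([ 0.02724363,  0.04205081, -0.04159374]), 'moment': array([-0.02135524, -0.02533134, -0.01624205]), 'finger_force': 0.0, 'grip_width': 0.08542190754787472}
```

View pics/scene0.png

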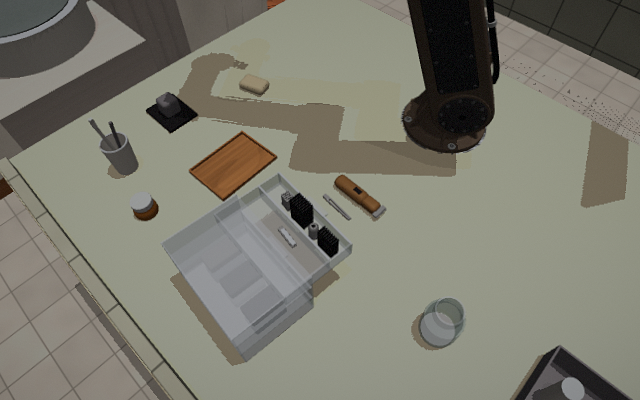

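View pics/side0.png

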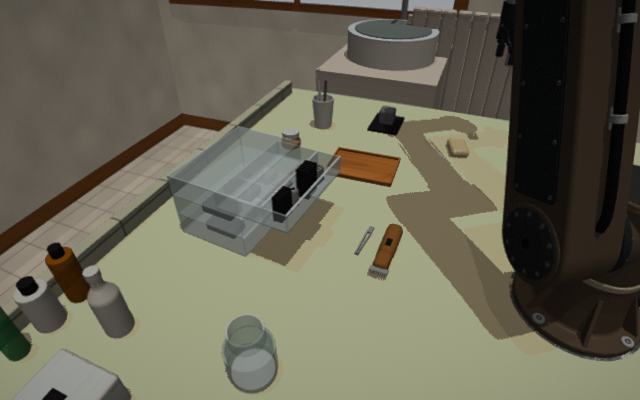

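The views show combs and heads in the front row: short comb (y≈+86), round head (+44), long comb (0) and square head (−52). The tray is on the −y side. The jar is on the +y side, at about (251,354) in the side view. I'm moving the wrist camera over the row.

Emit:
{"fn": "arm_command", "kwargs": {"moves": [[[0.45,0.85,0.5,0.18],[0.45,0.85,0.5,0.18],[0.45,0.85,0.5,0.18],[0.45,0.85,0.5,0.18],[0.45,0.85,0.5,0.18],[0.45,0.85,0.5,0.18]]], "fingers": 1}}

```text
t: 2.1
tcp_pos: [0.2945, -0.4726, 0.3336]
eef_rot: [-0.291, 0.957, -0.002, 0.001]
force: [0.8, -0.6, 0.1]
grip_width: 0.0854
finger_force: 0.0
```

Emit:
{"fn": "arm_command", "kwargs": {"moves": [[[0.45,0.85,0,0.18],[0.45,0.85,0,0.18],[0.45,0.85,0,0.18],[0.45,0.85,0,0.18],[0.45,0.85,0,0.18],[0.45,0.85,0,0.18]]]}}

```text
t: 2.7
tcp_pos: [0.3834, -0.3035, 0.3306]
eef_rot: [-0.423, 0.906, 0.0, -0.0]
force: [-0.3, -0.6, -0.6]
grip_width: 0.0852
finger_force: 0.0
```

Emit:
{"fn": "arm_command", "kwargs": {"moves": [[[0.45,0.85,0,0.18],[0.45,0.85,0,0.18],[0.45,0.85,0,0.18],[0.45,0.85,0,0.18],[0.45,0.85,0,0.18],[0.45,0.85,0,0.18]]]}}

```text
t: 3.3
tcp_pos: [0.4734, -0.1343, 0.3305]
eef_rot: [-0.546, 0.838, 0.0, -0.001]
force: [-0.7, -0.9, -0.2]
grip_width: 0.0854
finger_force: 0.0
```

Emit:
{"fn": "arm_command", "kwargs": {"moves": [[[0.2,0.8,0,0.18],[0.2,0.8,0,0.18],[0.2,0.8,0,0.18],[0.2,0.8,0,0.18],[0.2,0.8,0,0.18],[0.2,0.8,0,0.18]]]}}

```text
t: 3.9
tcp_pos: [0.5131, 0.0248, 0.331]
eef_rot: [-0.658, 0.753, 0.0, -0.0]
force: [0.7, -0.3, 0.3]
grip_width: 0.0855
finger_force: 0.0
```

Run:
```python
from h import *
im,d,P,st=snap('wrist','wrist1'); np.savez('wrist1.npz',im=im,P=P)
print(st['tcp_pos'],st['eef_rot'],np.round(manip.get_calibration('wrist')['mount'],3))
for t in ['comb_long_mid','comb_short_mid','head_round_mid','head_square_mid','drawer']:
    for m in manip.masks_of(t,'wrist')[:2]:
        if m['confidence']<.3: continue
        p=P[m['mask']]; p=p[~np.isnan(p[:,0])]
        if len(p): print(t,round(m['confidence'],2),np.round(m['extent']),np.round(np.percentile(p,[5,50,95],axis=0)*1000).tolist())
# jar rim from fixed cams
for c in ['scene','side']:
    Q=np.load(c+'0.npz')['P'].reshape(-1,3)
    q=Q[(abs(Q[:,2]-.113)<.006)&(Q[:,1]>.28)&(Q[:,1]<.45)&(Q[:,0]>.4)&(Q[:,0]<.6)]
    if len(q): print(c,len(q),q.min(0),q.max(0),cv2.minEnclosingCircle(q[:,:2].astype(np.float32)*1000))
```

```text
[0.51308902 0.02476367 0.33096387] [-6.57663136e-01  7.53311994e-01  6.32727510e-05 -4.85721836e-04] [[-0.     0.959  0.283  0.073]
 [ 1.     0.     0.    -0.   ]
 [ 0.     0.283 -0.959 -0.143]
 [ 0.     0.     0.     1.   ]]
comb_long_mid 0.89 [271. 150.  37.  50.] [[544.0, -28.0, 116.0], [556.0, -9.0, 171.0], [571.0, 12.0, 179.0]]
comb_short_mid 0.94 [275. 230.  24.  46.] [[561.0, 60.0, 120.0], [569.0, 76.0, 163.0], [580.0, 100.0, 169.0]]
head_round_mid 0.78 [277. 189.  21.  26.] [[558.0, 27.0, 116.0], [566.0, 34.0, 145.0], [576.0, 45.0, 149.0]]
head_square_mid 0.76 [270. 102.  24.  33.] [[543.0, -65.0, 114.0], [551.0, -55.0, 148.0], [563.0, -44.0, 149.0]]
drawer 0.85 [245. 145. 144. 235.] [[528.0, -118.0, 109.0], [595.0, -33.0, 111.0], [650.0, 108.0, 149.0]]
scene 265 [0.47679307 0.31037792 0.10716486] [0.5365375  0.3670394  0.11889611] ((506.7669982910156, 338.811767578125), 30.012537002563477)
side 531 [0.47911744 0.30968882 0.1070034 ] [0.53810278 0.36742287 0.11873613] ((508.2401428222656, 337.82763671875), 29.95779800415039)
```

View pics/wrist1.png

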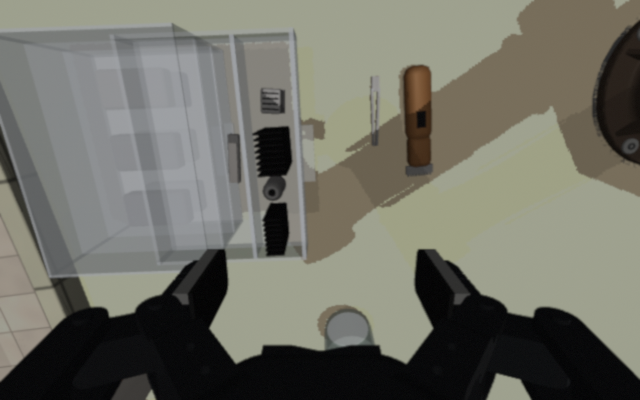

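The wrist view shows, top to bottom, the square head (270,102), long comb (271,150), round head (277,189) and short comb (275,230). Its y values sit about 6 mm from the fixed cameras'. I'll repeat it with the arm at rest and fit the top faces.

```bash
cat >> h.py <<'E'
def topfit(P,M,ztop,lo=.006,name=''):
    p=P[M]; p=p[~np.isnan(p[:,0])]; z=p[:,2]
    q=p[(abs(z-ztop)<lo)]
    if len(q)<6: return
    r=cv2.minAreaRect((q[:,:2]*1000).astype(np.float32))
    print(name,len(q),'c',np.round(r[0],1),'s',np.round(r[1],1),'a',round(r[2],1),'ext',np.round(q.min(0)*1000),np.round(q.max(0)*1000))
E
cat > meas.py <<'E'
from h import *
import sys
for cam in sys.argv[1:]:
    im,d,P,st=snap(cam)
    if cam=='wrist': print(st['tcp_pos'],abs(st['dq']).max())
    for t,z in [('comb_long_mid',.179),('comb_short_mid',.169),('head_round_mid',.148),('head_square_mid',.149)]:
        m=manip.masks_of(t,cam)
        if m and m[0]['confidence']>.3: topfit(P,m[0]['mask'],z,.006,cam+' '+t)
    Q=P.reshape(-1,3); q=Q[(abs(Q[:,2]-.150)<.004)&(Q[:,0]>.45)&(Q[:,0]<.75)&(abs(Q[:,1])<.2)]
    r=q[q[:,0]<.56]
    print(' wall y',np.percentile(q[:,1],[.5,99.5]))
    # front wall line
    f=[]
    for y in np.arange(-.1,.11,.01):
        s=q[abs(q[:,1]-y)<.005]
        if len(s): f.append((y,np.percentile(s[:,0],3)))
    f=np.array(f); print(' front wall x(y):',np.polyfit(f[:,0],f[:,1],1))
E
python3 meas.py wrist scene side
```

```text
[0.51306428 0.02530221 0.33147605] 0.00913639648358032
wrist comb_long_mid 801 c [557.9  -6.9] s [42.1 27.7] a 86.0 ext [543. -28. 173.] [572.  14. 180.]
wrist comb_short_mid 562 c [571.4  80.4] s [41.8 19.6] a 84.7 ext [560.  59. 163.] [583. 102. 170.]
wrist head_round_mid 303 c [568.3  37.2] s [20.7 20.9] a 29.5 ext [558.  27. 142.] [579.  47. 151.]
wrist head_square_mid 512 c [553.5 -54.5] s [23.7 20.1] a 80.0 ext [542. -67. 145.] [564. -42. 151.]
 wall y [-0.12702298  0.11848971]
 front wall x(y): [0.09690802 0.53227288]
scene comb_long_mid 235 c [555.4  -4.5] s [43.3 28.2] a 85.4 ext [540. -26. 173.] [571.  17. 181.]
scene comb_short_mid 144 c [570.1  84.1] s [41.8 18.6] a 86.1 ext [560.  63. 163.] [580. 105. 172.]
scene head_round_mid 74 c [567.5  39.8] s [19.9 18. ] a 78.5 ext [557.  31. 142.] [576.  50. 151.]
scene head_square_mid 81 c [550.7 -52.3] s [24.  19.9] a 81.6 ext [540. -64. 143.] [562. -41. 152.]
 wall y [-0.13584351  0.12126193]
 front wall x(y): [0.09692626 0.52948775]
side comb_long_mid 188 c [557.7  -4.7] s [42.6 28.6] a 86.2 ext [543. -27. 173.] [573.  17. 181.]
side comb_short_mid 172 c [570.6  83.2] s [44.1 20.5] a 89.0 ext [560.  61. 163.] [581. 105. 171.]
side head_round_mid 43 c [557.7  56.2] s [11.8 44.9] a 21.5 ext [544.  34. 142.] [570.  75. 152.]
side head_square_mid 110 c [569.4  86.3] s [32.7 73.3] a 18.3 ext [546.  47. 143.] [594. 119. 155.]
 wall y [-0.12518487  0.12161453]
 front wall x(y): [0.09584544 0.53124495]
```

Emit:
{"fn": "arm_command", "kwargs": {"moves": [[[0.22,-0.155,-0.45,0.031],[0.22,-0.155,-0.45,0.031],[0.22,-0.155,-0.45,0.031],[0.22,-0.155,-0.45,0.031],[0.22,-0.155,-0.45,0.031],[0.22,-0.155,-0.45,0.031]]]}}

```text
t: 5.55
tcp_pos: [0.5578, -0.0041, 0.2434]
eef_rot: [-0.677, 0.736, -0.001, 0.001]
force: [0.7, 0.3, 0.6]
grip_width: 0.0852
finger_force: 0.0
```

```bash
cat > look.py <<'E'
from h import *
import sys
manip.camera('wrist'); manip.camera('wrist')
im,d,P,st=snap('wrist','w_'+sys.argv[1])
e=R.from_quat(st['eef_rot']).as_matrix()
print('tcp',np.round(st['tcp_pos'],4),'yang',np.degrees(np.arctan2(e[1,1],e[0,1])),abs(st['dq']).max(),st['grip_width'])
for t,z in [('comb_long_mid',.179),('comb_short_mid',.169),('head_round_mid',.149),('head_square_mid',.149)]:
    for m in manip.masks_of(t,'wrist')[:1]: 
        if m['confidence']>.3: topfit(P,m['mask'],z+(float(sys.argv[2]) if len(sys.argv)>2 else 0),.005,t+' %.2f'%m['confidence'])
E
python3 look.py a
```

```text
tcp [ 0.5575 -0.0041  0.243 ] yang 175.14888665446287 0.0043680071909490865 0.0853701648710606
comb_long_mid 0.93 1531 c [558.   -7.1] s [42.6 27.6] a 84.9 ext [543. -29. 174.] [573.  14. 180.]
comb_short_mid 0.87 1098 c [571.8  80.3] s [43.3 19.6] a 85.5 ext [560.  59. 164.] [583. 102. 170.]
head_round_mid 0.60 406 c [568.2  36.4] s [19.6 17.8] a 4.7 ext [558.  27. 144.] [578.  45. 150.]
head_square_mid 0.84 853 c [553.3 -54.8] s [23.9 19.8] a 80.2 ext [542. -68. 145.] [564. -42. 151.]
```

View pics/w_a.png

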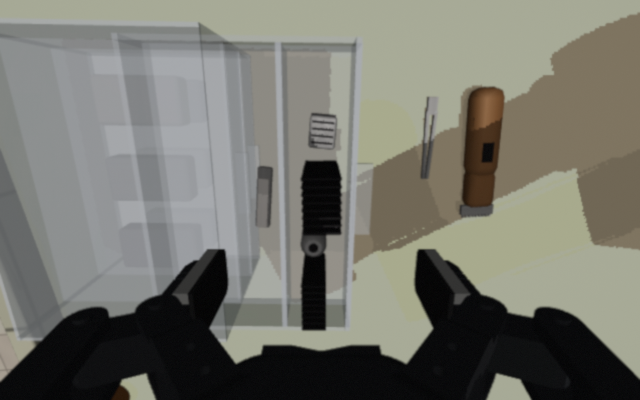

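Comb, jaws and yaw (175°) are aligned. The long comb sits centred between the fingers at (321,198). I'm descending with the fingers half open.

Emit:
{"fn": "arm_command", "kwargs": {"moves": [[[0,0,-0.25,0],[0,0,-0.3,0],[0,0,-0.36,0],[0,0,-0.4,0],[0,0,-0.43,0],[0,0,-0.43,0],[0,0,-0.43,0]]], "fingers": 0.6}}

```text
t: 6.6
tcp_pos: [0.5576, -0.0046, 0.156]
eef_rot: [-0.676, 0.737, -0.0, 0.0]
force: [-0.3, -1.2, -0.1]
grip_width: 0.051
finger_force: 0.0
```

Emit:
{"fn": "arm_command", "kwargs": {"moves": [[[0,0,0,0],[0,0,0,0],[0,0,0,0],[0,0,0,0],[0,0,0,0],[0,0,0,0],[0,0,0,0],[0,0,0,0]]], "fingers": 0}}

```text
t: 7.4
tcp_pos: [0.5578, -0.0046, 0.1562]
eef_rot: [-0.676, 0.737, -0.0, 0.001]
force: [-0.3, 0.2, 5.9]
grip_width: 0.0272
finger_force: 60.2
```

Emit:
{"fn": "arm_command", "kwargs": {"moves": [[[0,0,0.05,0],[0,0,0.2,0],[0,0,0.4,0],[0,0,0.5,0],[0,0,0.5,0],[0,0,0.5,0]]]}}

```text
t: 8.0
tcp_pos: [0.5569, -0.0046, 0.2556]
eef_rot: [-0.676, 0.737, 0.0, 0.0]
force: [0.6, 0.5, -1.1]
grip_width: 0.0272
finger_force: 59.5
```

Run:
```python
from h import *
for c in ['scene','side']:
    im,d,P,st=snap(c)
    m=manip.masks_of('tray',c)[0]; p=P[m['mask']]; p=p[~np.isnan(p[:,0])&(p[:,2]<.016)]
    r=cv2.minAreaRect((p[:,:2]*1000).astype(np.float32)); print(c,r,np.percentile(p[:,2],[10,50,90]))
```

```text
scene ((513.74755859375, -318.40704345703125), (198.9571990966797, 157.85992431640625), 1.9098107814788818) [0.00238019 0.00485509 0.01026455]
side ((517.72021484375, -312.4742431640625), (188.61448669433594, 146.7664794921875), 2.2679243087768555) [0.00423775 0.00593281 0.01160937]
```

Emit:
{"fn": "arm_command", "kwargs": {"moves": [[[0,-0.2,0,0],[0,-0.4,0,0],[0,-0.6,0,0],[0,-0.75,0,0],[0,-0.9,0,0],[0,-1,0,0]]]}}

```text
t: 8.8
tcp_pos: [0.5566, -0.2065, 0.2542]
eef_rot: [-0.676, 0.737, 0.001, -0.001]
force: [-0.8, 0.9, -0.1]
grip_width: 0.0267
finger_force: 59.5
```

Emit:
{"fn": "arm_command", "kwargs": {"moves": [[[0,-0.2,0,0],[0,-0.35,-0.1,0],[0,-0.5,-0.3,0],[0,-0.5,-0.5,0],[0,-0.5,-0.7,0],[0,-0.5,-0.8,0],[0,-0.5,-0.9,0],[0,-0.5,-0.9,0]]]}}

```text
t: 9.6
tcp_pos: [0.5546, -0.304, 0.0713]
eef_rot: [-0.676, 0.737, 0.003, -0.002]
force: [-0.4, 0.3, 0.2]
grip_width: 0.0269
finger_force: 59.5
```

Emit:
{"fn": "arm_command", "kwargs": {"moves": [[[0,0,-0.06,0],[0,0,-0.09,0],[0,0,-0.11,0],[0,0,-0.12,0],[0,0,-0.12,0]]]}}

```text
t: 10.1
tcp_pos: [0.5573, -0.3047, 0.0515]
eef_rot: [-0.676, 0.737, -0.0, 0.0]
force: [0.2, -0.0, -0.3]
grip_width: 0.0267
finger_force: 59.5
```

Emit:
{"fn": "arm_command", "kwargs": {"moves": [[[0,0,-0.005,0],[0,0,-0.01,0],[0,0,-0.0125,0],[0,0,-0.0125,0]]]}}

```text
t: 10.5
tcp_pos: [0.5575, -0.3048, 0.0502]
eef_rot: [-0.676, 0.736, -0.001, 0.0]
force: [-2.6, 1.7, 8.0]
grip_width: 0.0269
finger_force: 60.5
```

Emit:
{"fn": "arm_command", "kwargs": {"moves": [[[0,0,-0.003,0],[0,0,-0.006,0],[0,0,-0.006,0]]]}}

```text
t: 10.8
tcp_pos: [0.5576, -0.3048, 0.0502]
eef_rot: [-0.677, 0.736, -0.001, 0.0]
force: [-4.9, 3.6, 16.8]
grip_width: 0.0273
finger_force: 61.7
```

The comb is on the tray. I'm easing the press off, releasing and lifting.

Emit:
{"fn": "arm_command", "kwargs": {"moves": [[[0,0,0.01,0],[0,0,0.01,0]]]}}

```text
t: 11.0
tcp_pos: [0.5576, -0.3048, 0.0502]
eef_rot: [-0.676, 0.737, -0.001, 0.0]
force: [0.2, 0.2, 1.8]
grip_width: 0.0267
finger_force: 60.0
```

Emit:
{"fn": "arm_command", "kwargs": {"moves": [[[0,0,0,0],[0,0,0,0],[0,0,0,0],[0,0,0,0]]], "fingers": 0.6}}

```text
t: 11.4
tcp_pos: [0.5571, -0.3047, 0.0493]
eef_rot: [-0.676, 0.737, 0.0, -0.0]
force: [-0.3, -0.0, -0.1]
grip_width: 0.0512
finger_force: 0.0
```

Emit:
{"fn": "arm_command", "kwargs": {"moves": [[[0,0,0.1,0],[0,0,0.3,0],[0,0,0.5,0],[0,0,0.7,0],[0,0.15,0.9,0],[0,0.3,1,0],[0,0.5,1,0],[0,0.5,1,0]]]}}

```text
t: 12.2
tcp_pos: [0.5575, -0.2014, 0.251]
eef_rot: [-0.677, 0.736, -0.001, 0.001]
force: [0.5, -0.2, -0.2]
grip_width: 0.051
finger_force: 0.0
```

Emit:
{"fn": "arm_command", "kwargs": {"moves": [[[0.07,1,0,0],[0.07,1,0,0],[0.07,1,0,0],[0.07,1,0,0],[0.07,1,0,0],[0.07,1,0,0]]]}}

```text
t: 12.8
tcp_pos: [0.5711, -0.0035, 0.2493]
eef_rot: [-0.677, 0.736, 0.0, -0.0]
force: [-0.4, -0.8, -0.1]
grip_width: 0.0513
finger_force: 0.0
```

```bash
python3 look.py b
```

```text
tcp [ 0.571  -0.0053  0.2494] yang 175.0998836835041 0.019554517590691517 0.05094387632331286
comb_short_mid 0.68 986 c [571.5  80.4] s [43.1 19.3] a 85.0 ext [560.  59. 164.] [583. 102. 170.]
head_round_mid 0.81 406 c [568.6  36.8] s [20.2 19.6] a 9.8 ext [558.  27. 144.] [579.  47. 150.]
head_square_mid 0.60 830 c [553.3 -54.7] s [24.1 19.9] a 80.1 ext [542. -68. 144.] [565. -42. 150.]
```

Emit:
{"fn": "arm_command", "kwargs": {"moves": [[[0,0.2,0,0],[0,0.43,0,0],[0,0.43,-0.1,0],[0,0.43,-0.25,0],[0,0.43,-0.4,0],[0,0.43,-0.47,0],[0,0.43,-0.495,0],[0,0.43,-0.495,0]]], "fingers": 0.5}}

```text
t: 13.95
tcp_pos: [0.5712, 0.0808, 0.1503]
eef_rot: [-0.676, 0.737, 0.0, -0.001]
force: [0.3, 0.9, 0.6]
grip_width: 0.0427
finger_force: 0.0
```

Emit:
{"fn": "arm_command", "kwargs": {"moves": [[[0,0,0,0],[0,0,0,0],[0,0,0,0]]]}}

```text
t: 14.25
tcp_pos: [0.5716, 0.0814, 0.1516]
eef_rot: [-0.676, 0.737, -0.0, 0.001]
force: [0.5, 0.4, 0.7]
grip_width: 0.0427
finger_force: 0.0
```

Emit:
{"fn": "arm_command", "kwargs": {"moves": [[[0,0,0,0],[0,0,0,0],[0,0,0,0],[0,0,0,0],[0,0,0,0],[0,0,0,0],[0,0,0,0]]], "fingers": 0}}

```text
t: 14.95
tcp_pos: [0.5716, 0.0814, 0.1512]
eef_rot: [-0.676, 0.737, -0.0, 0.0]
force: [-0.8, -0.2, 4.7]
grip_width: 0.0187
finger_force: 60.0
```

Emit:
{"fn": "arm_command", "kwargs": {"moves": [[[0,0,0.05,0],[0,0,0.2,0],[0,0,0.4,0],[0,0,0.5,0],[-0.08,-0.2,0.5,0],[-0.18,-0.45,0.5,0],[-0.26,-0.65,0.5,0],[-0.35,-0.85,0.5,0]]]}}

```text
t: 15.75
tcp_pos: [0.5, -0.0901, 0.251]
eef_rot: [-0.676, 0.737, 0.0, 0.0]
force: [0.5, -0.4, -1.0]
grip_width: 0.0183
finger_force: 59.3
```

Emit:
{"fn": "arm_command", "kwargs": {"moves": [[[-0.06,-0.2,0,0],[-0.1,-0.45,0,0],[-0.13,-0.65,0,0],[-0.13,-0.85,0,0],[-0.13,-1,0,0],[-0.13,-1,-0.1,0],[-0.13,-1,-0.2,0]]]}}

```text
t: 16.45
tcp_pos: [0.475, -0.2898, 0.2105]
eef_rot: [-0.675, 0.737, -0.0, 0.0]
force: [0.3, 0.2, -1.2]
grip_width: 0.0187
finger_force: 59.3
```

Emit:
{"fn": "arm_command", "kwargs": {"moves": [[[0,-0.08,-0.2,0],[0,-0.08,-0.4,0],[0,-0.08,-0.55,0],[0,-0.08,-0.7,0],[0,-0.08,-0.76,0],[0,-0.08,-0.79,0],[0,-0.08,-0.79,0],[0,-0.08,-0.79,0]]]}}

```text
t: 17.25
tcp_pos: [0.4762, -0.3049, 0.054]
eef_rot: [-0.676, 0.736, -0.001, 0.0]
force: [0.2, 0.9, 0.4]
grip_width: 0.0185
finger_force: 59.3
```

Emit:
{"fn": "arm_command", "kwargs": {"moves": [[[0,0,-0.01,0],[0,0,-0.02,0],[0,0,-0.02,0]]]}}

```text
t: 17.55
tcp_pos: [0.4753, -0.3047, 0.0489]
eef_rot: [-0.676, 0.737, -0.0, 0.0]
force: [-0.1, 0.6, -0.6]
grip_width: 0.0185
finger_force: 59.3
```

Emit:
{"fn": "arm_command", "kwargs": {"moves": [[[0,0,-0.01,0],[0,0,-0.015,0],[0,0,-0.015,0]]]}}

```text
t: 17.85
tcp_pos: [0.475, -0.3046, 0.0454]
eef_rot: [-0.676, 0.737, 0.0, -0.0]
force: [0.8, 1.2, 0.1]
grip_width: 0.0182
finger_force: 59.3
```

Emit:
{"fn": "arm_command", "kwargs": {"moves": [[[0,0,-0.005,0],[0,0,-0.01,0],[0,0,-0.01,0]]]}}

```text
t: 18.15
tcp_pos: [0.4753, -0.3048, 0.0452]
eef_rot: [-0.677, 0.736, -0.0, -0.0]
force: [-4.9, 3.4, 15.6]
grip_width: 0.0184
finger_force: 61.4
```

Emit:
{"fn": "arm_command", "kwargs": {"moves": [[[0,0,0.0075,0],[0,0,0.0075,0]]]}}

```text
t: 18.35
tcp_pos: [0.4754, -0.3047, 0.0453]
eef_rot: [-0.676, 0.737, -0.0, 0.0]
force: [0.5, -0.3, -0.3]
grip_width: 0.0186
finger_force: 59.3
```

Emit:
{"fn": "arm_command", "kwargs": {"moves": [[[0,0,0,0],[0,0,0,0],[0,0,0,0],[0,0,0,0]]], "fingers": 0.5}}

```text
t: 18.75
tcp_pos: [0.4751, -0.3047, 0.0449]
eef_rot: [-0.676, 0.737, 0.0, -0.0]
force: [-0.4, 0.7, 0.3]
grip_width: 0.0427
finger_force: 0.0
```

Emit:
{"fn": "arm_command", "kwargs": {"moves": [[[0,0,0.1,0],[0,0,0.3,0],[0,0,0.5,0],[0,0,0.7,0],[0,0.15,0.9,0],[0,0.3,1,0],[0.2,0.5,1,0],[0.2,0.5,1,0]]]}}

```text
t: 19.55
tcp_pos: [0.5178, -0.2021, 0.2463]
eef_rot: [-0.677, 0.736, -0.001, 0.001]
force: [-0.7, -0.2, -0.6]
grip_width: 0.0429
finger_force: 0.0
```

Emit:
{"fn": "arm_command", "kwargs": {"moves": [[[0.2,0.8,0,-0.15],[0.2,0.8,0,-0.3],[0.2,0.8,0,-0.45],[0.2,0.8,0,-0.55],[0.2,0.8,0,-0.65],[0.2,0.8,0,-0.75],[0.2,0.8,0,-0.85],[0.2,0.8,0,-0.95]]]}}

```text
t: 20.35
tcp_pos: [0.555, -0.0446, 0.2447]
eef_rot: [-0.159, 0.987, 0.0, -0.0]
force: [0.9, -0.3, -0.6]
grip_width: 0.0424
finger_force: 0.0
```

```bash
python3 look.py c
python3 - <<'E'
from h import *
im,d,P,st=snap('scene','sc2')
cv2.imwrite('pics/sc2c.png',cv2.resize(im[120:380,160:520,::-1],None,fx=2,fy=2))
E
```

```text
tcp [ 0.555  -0.0448  0.2447] yang 108.45460066521524 0.18115664750393606 0.04300072727078196
head_round_mid 0.79 426 c [568.4  36.3] s [20. 20.] a 79.1 ext [559.  26. 144.] [578.  47. 150.]
head_square_mid 0.88 752 c [553.3 -55.1] s [24.  20.5] a 80.4 ext [542. -68. 144.] [564. -42. 151.]
```

View pics/sc2c.png

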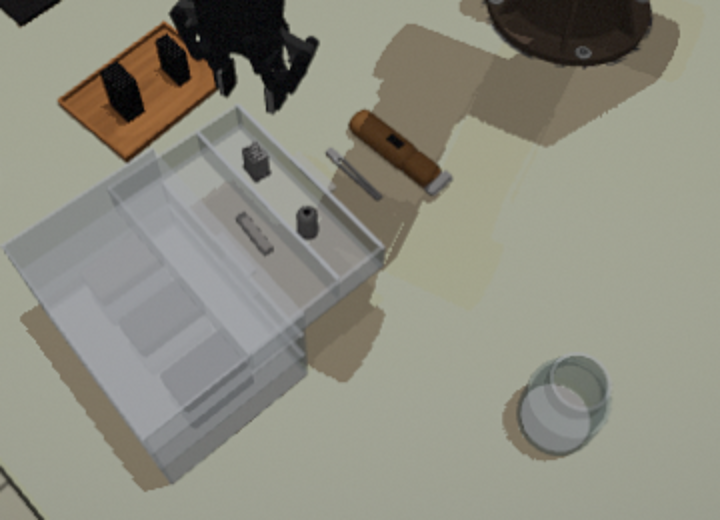

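View pics/w_c.png

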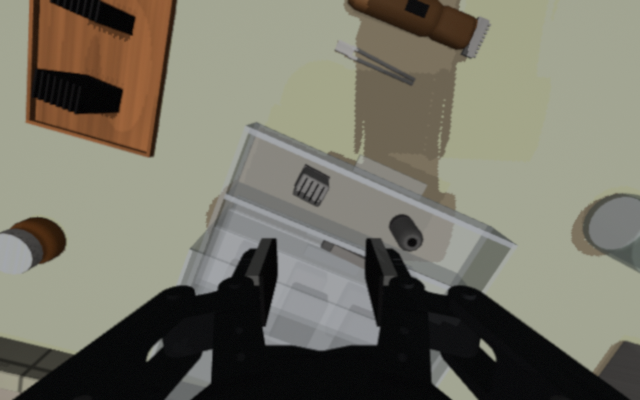

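Both combs stand on the tray and the heads are untouched. Next is the square head, with the jaws along its 24 mm side (80°).

Emit:
{"fn": "arm_command", "kwargs": {"moves": [[[-0.01,-0.05,0,-0.09],[-0.01,-0.05,0,-0.18],[-0.01,-0.05,0,-0.27],[-0.01,-0.05,0,-0.316],[-0.01,-0.05,-0.1,-0.316],[-0.01,-0.05,-0.2,-0.316],[-0.01,-0.05,-0.3,-0.316],[-0.01,-0.05,-0.3,-0.316]]], "fingers": 0.6}}

```text
t: 21.55
tcp_pos: [0.5514, -0.0549, 0.1825]
eef_rot: [0.086, 0.996, -0.0, -0.002]
force: [-0.6, -1.8, 0.5]
grip_width: 0.0513
finger_force: 0.0
```

```bash
python3 look.py d
```

```text
tcp [ 0.5534 -0.0548  0.1855] yang 80.20477310069357 0.020803150895813968 0.051558574051616284
head_round_mid 0.86 776 c [567.9  36.4] s [19.3 20.4] a 66.1 ext [558.  27. 144.] [579.  47. 151.]
head_square_mid 0.81 1218 c [552.6 -55. ] s [24.  19.5] a 80.3 ext [541. -68. 144.] [564. -42. 150.]
```

View pics/w_d.png

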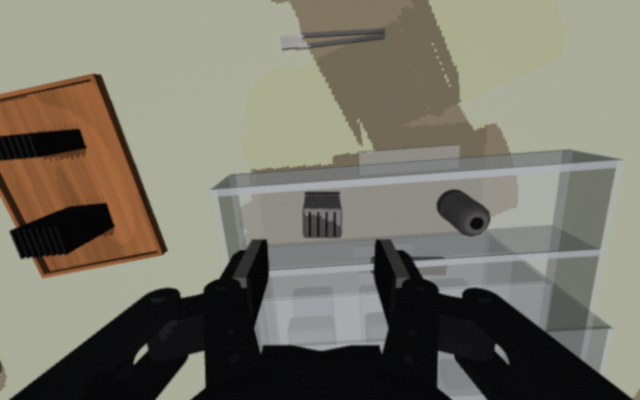

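The square head is centred between the jaws at (322,214). Descending and gripping.

Emit:
{"fn": "arm_command", "kwargs": {"moves": [[[0,0,-0.1,0],[0,0,-0.2,0],[0,0,-0.25,0],[0,0,-0.28,0],[0,0,-0.28,0],[0,0,-0.28,0]]]}}

```text
t: 22.5
tcp_pos: [0.5537, -0.0546, 0.1299]
eef_rot: [0.086, 0.996, 0.0, 0.0]
force: [0.0, -0.2, 0.1]
grip_width: 0.0513
finger_force: 0.0
```

Emit:
{"fn": "arm_command", "kwargs": {"moves": [[[0,0,0,0],[0,0,0,0],[0,0,0,0],[0,0,0,0],[0,0,0,0],[0,0,0,0],[0,0,0,0]]], "fingers": 0}}

```text
t: 23.2
tcp_pos: [0.5539, -0.0546, 0.13]
eef_rot: [0.086, 0.996, 0.0, 0.001]
force: [-0.8, 0.8, 5.5]
grip_width: 0.0229
finger_force: 59.4
```

Emit:
{"fn": "arm_command", "kwargs": {"moves": [[[0,0,0.1,0],[0,0,0.25,0],[0,0,0.4,0],[0,0,0.55,0],[0,0,0.6,0],[0,0,0.6,0]]]}}

```text
t: 23.8
tcp_pos: [0.5538, -0.0545, 0.2505]
eef_rot: [0.086, 0.996, 0.0, 0.001]
force: [-1.0, -0.7, -0.3]
grip_width: 0.0227
finger_force: 58.8
```

Emit:
{"fn": "arm_command", "kwargs": {"moves": [[[-0.05,0.2,0,0],[-0.1,0.4,0,0],[-0.15,0.6,0,0],[-0.23,0.8,0,0],[-0.23,1,0,0]]]}}

```text
t: 24.3
tcp_pos: [0.5048, 0.1462, 0.2476]
eef_rot: [0.086, 0.996, -0.0, -0.001]
force: [0.8, -0.7, 0.5]
grip_width: 0.023
finger_force: 58.9
```

Emit:
{"fn": "arm_command", "kwargs": {"moves": [[[0,0.2,0,0],[0,0.45,0,0],[0,0.7,0,0],[0,0.9,0,0],[0,0.965,0,0],[0,0.965,-0.15,0],[0,0.965,-0.3,0],[0,0.965,-0.4,0]]]}}

```text
t: 25.1
tcp_pos: [0.5056, 0.3369, 0.1652]
eef_rot: [0.086, 0.996, -0.002, -0.002]
force: [0.7, -0.8, -0.5]
grip_width: 0.0226
finger_force: 59.0
```

Run:
```python
from h import *
manip.camera('wrist')
for c in ['wrist','scene','side']:
    im,d,P,st=snap(c,'jar_'+c)
    Q=P.reshape(-1,3)
    q=Q[(abs(Q[:,2]-.113)<.004)&(abs(Q[:,1]-.338)<.05)&(abs(Q[:,0]-.507)<.05)]
    if len(q): print(c,len(q),q.min(0),q.max(0),cv2.minEnclosingCircle(q[:,:2].astype(np.float32)*1000))
print(st['tcp_pos'])
a=cv2.imread('pics/jar_wrist.png');b=cv2.resize(cv2.imread('pics/jar_side.png')[180:400,150:400],None,fx=2,fy=2)[:400,:]
cv2.imwrite('pics/jarc.png',cv2.resize(np.hstack([a[:,:],b]),(800,281)))
```

```text
wrist 1175 [0.48042836 0.30794298 0.10900951] [0.52760981 0.36559287 0.11679215] ((509.1988525390625, 336.873291015625), 28.979074478149414)
scene 168 [0.48524271 0.31032408 0.10902505] [0.53569094 0.36705058 0.11693137] ((507.522705078125, 338.87359619140625), 29.079559326171875)
side 365 [0.47919334 0.3094796  0.10902846] [0.53804334 0.36722158 0.11698088] ((508.40203857421875, 338.7040710449219), 29.733104705810547)
[0.50626972 0.33690859 0.16685695]
```

View pics/jarc.png

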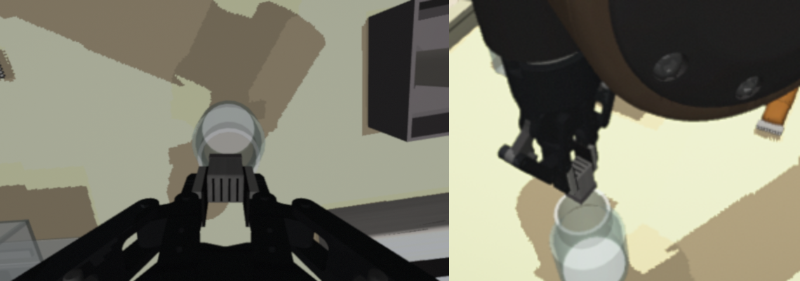

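The head hangs right over the mouth, and the rim fits agree at about (508,338). Lowering and releasing with the fingertips just above the rim.

Emit:
{"fn": "arm_command", "kwargs": {"moves": [[[0.006,0,-0.05,0],[0.006,0,-0.1,0],[0.006,0,-0.16,0],[0.006,0,-0.21,0],[0.006,0,-0.245,0],[0.006,0,-0.245,0],[0.006,0,-0.245,0]]]}}

```text
t: 26.0
tcp_pos: [0.5085, 0.3384, 0.12]
eef_rot: [0.086, 0.996, -0.0, 0.0]
force: [0.3, -0.3, 0.3]
grip_width: 0.0226
finger_force: 59.0
```

Emit:
{"fn": "arm_command", "kwargs": {"moves": [[[0,0,0,0],[0,0,0,0],[0,0,0,0],[0,0,0,0],[0,0,0,0],[0,0,0,0]]], "fingers": 0.6}}

```text
t: 26.6
tcp_pos: [0.5084, 0.3384, 0.1202]
eef_rot: [0.086, 0.996, 0.0, 0.0]
force: [0.4, -0.2, 0.3]
grip_width: 0.0516
finger_force: 0.0
```

Emit:
{"fn": "arm_command", "kwargs": {"moves": [[[0,0,0.2,0],[0,0,0.4,0],[0,0,0.6,0],[0,-0.2,0.6,0],[0,-0.4,0.6,0],[0,-0.6,0.6,0],[0,-0.8,0.6,0],[0,-0.8,0.6,0]]]}}

```text
t: 27.4
tcp_pos: [0.5078, 0.1747, 0.2406]
eef_rot: [0.087, 0.996, 0.0, 0.0]
force: [0.2, 0.1, -0.3]
grip_width: 0.0512
finger_force: 0.0
```

Run:
```python
from h import *
a=snap('scene')[0];b=snap('side')[0]
cv2.imwrite('pics/jar2.png',np.hstack([cv2.resize(a[270:370,390:500],(400,364)),cv2.resize(b[300:400,200:310],(400,364))])[...,::-1])
```

```text
(no output)
```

View pics/jar2.png

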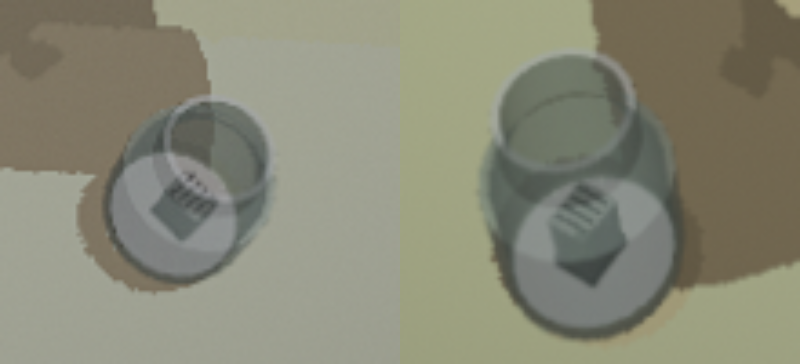

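The square head is inside the jar. Now the round head.

Emit:
{"fn": "arm_command", "kwargs": {"moves": [[[0.3,-0.7,0,0],[0.3,-0.7,0,0],[0.3,-0.7,0,0],[0.3,-0.7,-0.1,0],[0.3,-0.7,-0.2,0],[0.3,-0.7,-0.275,0],[0.3,-0.7,-0.275,0]]]}}

```text
t: 28.2
tcp_pos: [0.5674, 0.0387, 0.1826]
eef_rot: [0.086, 0.996, -0.001, -0.002]
force: [-0.5, 0.1, 1.3]
grip_width: 0.0513
finger_force: 0.0
```

```bash
python3 look.py e
```

```text
tcp [0.5688 0.039  0.1852] yang 80.20663852729395 0.015838049801687466 0.051542705698294944
```

Emit:
{"fn": "arm_command", "kwargs": {"moves": [[[-0.003,-0.005,-0.1,0],[-0.003,-0.005,-0.2,0],[-0.003,-0.005,-0.25,0],[-0.003,-0.005,-0.285,0],[-0.003,-0.005,-0.285,0],[-0.003,-0.005,-0.285,0]]]}}

```text
t: 29.15
tcp_pos: [0.5683, 0.0374, 0.1288]
eef_rot: [0.086, 0.996, 0.0, 0.0]
force: [0.9, -0.6, 0.9]
grip_width: 0.0509
finger_force: 0.0
```

Emit:
{"fn": "arm_command", "kwargs": {"moves": [[[0,0,0,0],[0,0,0,0],[0,0,0,0],[0,0,0,0],[0,0,0,0],[0,0,0,0],[0,0,0,0]]], "fingers": 0}}

```text
t: 29.85
tcp_pos: [0.5683, 0.0374, 0.129]
eef_rot: [0.086, 0.996, 0.0, 0.001]
force: [-1.2, 0.3, 6.6]
grip_width: 0.0196
finger_force: 58.7
```

Emit:
{"fn": "arm_command", "kwargs": {"moves": [[[0,0,0.1,0],[0,0,0.25,0],[0,0,0.4,0],[0,0,0.55,0],[0,0,0.6,0],[0,0,0.6,0]]]}}

```text
t: 30.45
tcp_pos: [0.5684, 0.0376, 0.2496]
eef_rot: [0.086, 0.996, 0.001, 0.001]
force: [0.0, -1.1, -1.1]
grip_width: 0.0193
finger_force: 58.9
```

Emit:
{"fn": "arm_command", "kwargs": {"moves": [[[-0.05,0.2,0,0],[-0.1,0.4,0,0],[-0.2,0.6,0,0],[-0.3,0.8,0,0],[-0.3,1,0,0]]]}}

```text
t: 30.95
tcp_pos: [0.5051, 0.2382, 0.2468]
eef_rot: [0.086, 0.996, -0.0, -0.001]
force: [0.7, 0.3, 0.4]
grip_width: 0.0194
finger_force: 58.9
```

Emit:
{"fn": "arm_command", "kwargs": {"moves": [[[0,0.2,0,0],[0,0.4,0,0],[0,0.505,0,0],[0,0.505,-0.15,0],[0,0.505,-0.3,0],[0,0.505,-0.4,0],[0,0.505,-0.4,0]]]}}

```text
t: 31.65
tcp_pos: [0.5058, 0.3363, 0.1635]
eef_rot: [0.086, 0.996, -0.003, -0.003]
force: [-0.6, -0.1, -0.7]
grip_width: 0.0193
finger_force: 59.0
```

Run:
```python
from h import *
manip.camera('wrist')
a=snap('wrist')[0];b=snap('side')[0]; s=manip.state(); print(s['tcp_pos'],s['grip_width'])
cv2.imwrite('pics/jar3.png',np.hstack([cv2.resize(a[120:400,180:460],(400,400)),cv2.resize(b[260:400,190:330],(400,400))])[...,::-1])
```

```text
[0.50823104 0.33836952 0.16867092] 0.018888831944899053
```

View pics/jar3.png

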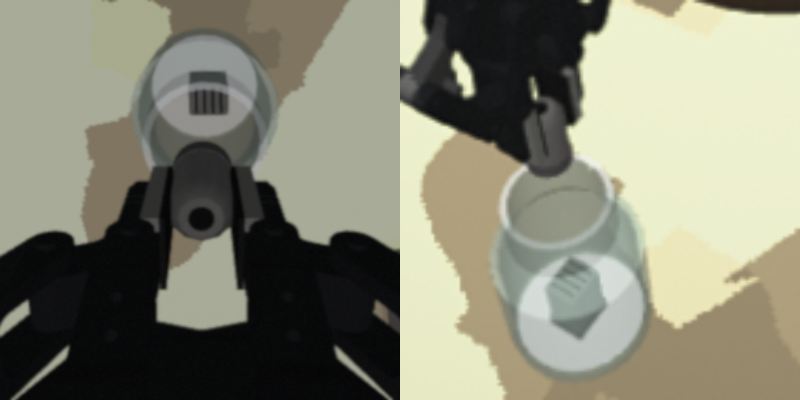

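Emit:
{"fn": "arm_command", "kwargs": {"moves": [[[0,0,-0.05,0],[0,0,-0.1,0],[0,0,-0.16,0],[0,0,-0.21,0],[0,0,-0.245,0],[0,0,-0.245,0],[0,0,-0.245,0]]]}}

```text
t: 32.5
tcp_pos: [0.5079, 0.3384, 0.119]
eef_rot: [0.086, 0.996, -0.0, 0.0]
force: [0.1, 0.1, 0.6]
grip_width: 0.0195
finger_force: 59.0
```

Emit:
{"fn": "arm_command", "kwargs": {"moves": [[[0,0,0,0],[0,0,0,0],[0,0,0,0],[0,0,0,0],[0,0,0,0],[0,0,0,0]]], "fingers": 0.6}}

```text
t: 33.1
tcp_pos: [0.5078, 0.3383, 0.1191]
eef_rot: [0.086, 0.996, 0.0, 0.0]
force: [0.2, -0.5, 0.0]
grip_width: 0.0512
finger_force: 0.0
```

Emit:
{"fn": "arm_command", "kwargs": {"moves": [[[0,0,0.2,0],[0,0,0.4,0],[0,0,0.6,0],[0,-0.2,0.65,0.09],[0,-0.4,0.65,0.18],[0,-0.6,0.65,0.27],[0,-0.8,0.65,0.36],[0,-1,0.65,0.45]]]}}

```text
t: 33.9
tcp_pos: [0.5075, 0.1368, 0.2493]
eef_rot: [-0.267, 0.964, 0.0, 0.0]
force: [0.6, -0.1, 0.3]
grip_width: 0.0514
finger_force: 0.0
```

Run:
```python
from h import *
a=snap('scene')[0];b=snap('side')[0]; s=manip.state(); e=R.from_quat(s['eef_rot']).as_matrix(); print(s['tcp_pos'],np.degrees(np.arctan2(e[1,1],e[0,1])))
cv2.imwrite('pics/jar4.png',np.hstack([cv2.resize(a[270:370,390:500],(400,364)),cv2.resize(b[300:400,200:310],(400,364))])[...,::-1])
```

```text
[0.50715254 0.13478762 0.2495775 ] 120.84495533425542
```

View pics/jar4.png

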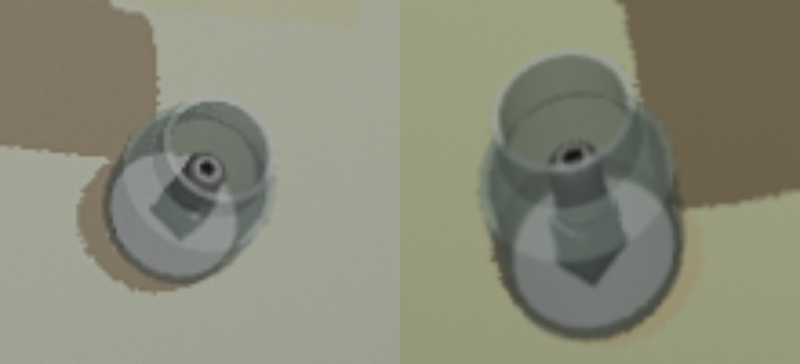

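The round head came to rest on top of the square one, fully inside the jar below the neck. Now back to the tray for the long comb.

Emit:
{"fn": "arm_command", "kwargs": {"moves": [[[0.05,-0.15,0,0.09],[0.1,-0.3,0,0.18],[0.15,-0.45,0,0.27],[0.2,-0.6,0,0.36],[0.24,-0.75,0,0.45],[0.245,-0.85,0,0.54],[0.245,-1,0,0.603],[0.245,-1,0,0.603]]]}}

```text
t: 34.8
tcp_pos: [0.5567, -0.0638, 0.2489]
eef_rot: [-0.675, 0.738, 0.0, -0.0]
force: [0.3, 0.3, -0.2]
grip_width: 0.0511
finger_force: 0.0
```

Emit:
{"fn": "arm_command", "kwargs": {"moves": [[[0,-0.2,0,0],[0,-0.4,0,0],[0,-0.6,0,0],[0,-0.8,0,0],[0,-1,0,0],[0,-1,0,0]]]}}

```text
t: 35.4
tcp_pos: [0.5567, -0.2648, 0.2484]
eef_rot: [-0.673, 0.74, 0.0, -0.001]
force: [0.7, -0.3, 0.5]
grip_width: 0.051
finger_force: 0.0
```

```bash
python3 look.py f -0.1055
```

```text
tcp [ 0.5568 -0.262   0.2486] yang 174.73370158172773 0.029858865040515978 0.051595210208017
comb_long_mid 0.93 618 c [ 558.5 -307. ] s [42.1 27. ] a 85.0 ext [ 544. -328.   69.] [ 573. -285.   74.]
comb_short_mid 0.76 347 c [ 477.5 -305.3] s [41.8 17.4] a 85.1 ext [ 468. -327.   59.] [ 487. -284.   64.]
```

View pics/w_f.png

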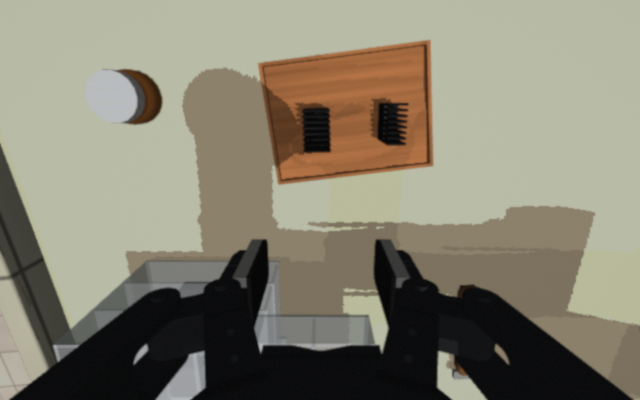

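The combs on the tray stand as left: long at (316,130), short at (392,123). Picking up the long one in the same grasp.

Emit:
{"fn": "arm_command", "kwargs": {"moves": [[[0.002,-0.215,0,0.004],[0.002,-0.215,-0.2,0.004],[0.002,-0.215,-0.4,0.004],[0.002,-0.215,-0.6,0.004],[0.002,-0.215,-0.8,0.004],[0.002,-0.215,-0.92,0.004],[0.002,-0.215,-0.98,0.004],[0.002,-0.215,-0.998,0.004]]]}}

```text
t: 36.55
tcp_pos: [0.557, -0.304, 0.0485]
eef_rot: [-0.678, 0.735, 0.001, -0.001]
force: [0.2, 0.9, 0.4]
grip_width: 0.051
finger_force: 0.0
```

Emit:
{"fn": "arm_command", "kwargs": {"moves": [[[0,0,0,0],[0,0,0,0],[0,0,0,0]]]}}

```text
t: 36.85
tcp_pos: [0.5581, -0.3049, 0.0511]
eef_rot: [-0.677, 0.736, -0.001, 0.001]
force: [-0.1, 0.2, 0.2]
grip_width: 0.0514
finger_force: 0.0
```

Emit:
{"fn": "arm_command", "kwargs": {"moves": [[[0,0,0,0],[0,0,0,0],[0,0,0,0],[0,0,0,0],[0,0,0,0],[0,0,0,0],[0,0,0,0]]], "fingers": 0}}

```text
t: 37.55
tcp_pos: [0.5579, -0.305, 0.0506]
eef_rot: [-0.678, 0.736, -0.001, 0.0]
force: [-0.6, 0.9, 5.8]
grip_width: 0.0264
finger_force: 59.9
```

Emit:
{"fn": "arm_command", "kwargs": {"moves": [[[0,0,0.1,0],[0,0,0.3,0],[0,0,0.5,0],[0,0,0.7,0],[0,0,0.9,0],[0,0.15,1,0],[0,0.35,1,0],[0,0.5,1,0]]]}}

```text
t: 38.35
tcp_pos: [0.557, -0.2033, 0.2504]
eef_rot: [-0.677, 0.736, -0.0, 0.001]
force: [0.1, 0.3, -0.9]
grip_width: 0.027
finger_force: 59.2
```

Emit:
{"fn": "arm_command", "kwargs": {"moves": [[[0,0.2,0,0],[0,0.4,0,0],[0,0.6,0,0],[0,0.8,0,0],[0,0.95,0,0],[0,1,0,0],[0,1,0,0],[0,1,0,0]]]}}

```text
t: 39.15
tcp_pos: [0.557, -0.005, 0.2494]
eef_rot: [-0.677, 0.736, 0.0, -0.0]
force: [0.8, 0.1, -0.8]
grip_width: 0.0269
finger_force: 59.2
```

Emit:
{"fn": "arm_command", "kwargs": {"moves": [[[0,0,-0.1,0],[0,0,-0.2,0],[0,0,-0.3,0],[0,0,-0.4,0],[0,0,-0.43,0],[0,0,-0.45,0],[0,0,-0.45,0],[0,0,-0.45,0]]]}}

```text
t: 39.95
tcp_pos: [0.5577, -0.0049, 0.1604]
eef_rot: [-0.677, 0.736, -0.0, 0.001]
force: [0.0, -0.2, 0.1]
grip_width: 0.0265
finger_force: 59.2
```

Emit:
{"fn": "arm_command", "kwargs": {"moves": [[[0,0,-0.01,0],[0,0,-0.015,0],[0,0,-0.015,0]]]}}

```text
t: 40.25
tcp_pos: [0.5572, -0.0046, 0.1566]
eef_rot: [-0.677, 0.736, -0.0, 0.0]
force: [-0.2, -0.4, 0.4]
grip_width: 0.027
finger_force: 59.2
```

Emit:
{"fn": "arm_command", "kwargs": {"moves": [[[0,0,-0.003,0],[0,0,-0.007,0],[0,0,-0.007,0]]]}}

```text
t: 40.55
tcp_pos: [0.5573, -0.0046, 0.1566]
eef_rot: [-0.678, 0.735, -0.0, 0.0]
force: [-5.2, 1.0, 11.3]
grip_width: 0.0268
finger_force: 60.6
```

Contact at 0.1566, as expected. I'm easing the press off, releasing and going for the short comb.

Emit:
{"fn": "arm_command", "kwargs": {"moves": [[[0,0,0.006,0],[0,0,0.006,0]]]}}

```text
t: 40.75
tcp_pos: [0.5574, -0.0046, 0.1566]
eef_rot: [-0.677, 0.736, -0.0, 0.0]
force: [-2.3, 1.4, 5.1]
grip_width: 0.027
finger_force: 60.0
```

Emit:
{"fn": "arm_command", "kwargs": {"moves": [[[0,0,0,0],[0,0,0,0],[0,0,0,0],[0,0,0,0]]], "fingers": 0.5}}

```text
t: 41.15
tcp_pos: [0.5571, -0.0047, 0.1561]
eef_rot: [-0.677, 0.736, 0.0, -0.0]
force: [0.2, -0.8, -0.1]
grip_width: 0.0424
finger_force: 0.0
```

Emit:
{"fn": "arm_command", "kwargs": {"moves": [[[0,0,0.1,0],[0,0,0.25,0],[0,0,0.4,0],[0,0,0.47,0],[0,0,0.47,0]]]}}

```text
t: 41.65
tcp_pos: [0.5584, -0.0045, 0.2528]
eef_rot: [-0.677, 0.736, -0.001, 0.002]
force: [0.4, -0.5, -0.0]
grip_width: 0.0427
finger_force: 0.0
```

```bash
python3 look.py g
```

```text
tcp [ 0.5569 -0.0046  0.25  ] yang 175.26808071279999 0.018020588874485828 0.04256737077069708
comb_long_mid 0.82 1461 c [557.9  -6.9] s [42.6 27.5] a 86.0 ext [543. -29. 174.] [573.  14. 180.]
```

Emit:
{"fn": "arm_command", "kwargs": {"moves": [[[-0.1,-0.2,0,0],[-0.2,-0.4,0,0],[-0.3,-0.6,0,0],[-0.41,-0.8,0,0],[-0.41,-1,0,-0.002]]]}}

```text
t: 42.5
tcp_pos: [0.4728, -0.2058, 0.2506]
eef_rot: [-0.676, 0.737, 0.0, 0.0]
force: [1.0, -0.4, 0.9]
grip_width: 0.0428
finger_force: 0.0
```

Emit:
{"fn": "arm_command", "kwargs": {"moves": [[[0,-0.2,0,0],[0,-0.4,0,0],[0,-0.5,-0.1,0],[0,-0.5,-0.3,0],[0,-0.5,-0.5,0],[0,-0.5,-0.6,0],[0,-0.5,-0.6,0],[0,-0.5,-0.6,0]]]}}

```text
t: 43.3
tcp_pos: [0.4754, -0.3049, 0.1305]
eef_rot: [-0.676, 0.737, 0.0, -0.0]
force: [0.6, 0.5, 0.4]
grip_width: 0.0424
finger_force: 0.0
```

Emit:
{"fn": "arm_command", "kwargs": {"moves": [[[0,0,-0.15,0],[0,0,-0.3,0],[0,0,-0.38,0],[0,0,-0.426,0],[0,0,-0.426,0],[0,0,-0.426,0],[0,0,-0.426,0]]]}}

```text
t: 44.0
tcp_pos: [0.4762, -0.305, 0.0466]
eef_rot: [-0.676, 0.737, -0.001, 0.001]
force: [0.5, -0.0, 0.0]
grip_width: 0.0424
finger_force: 0.0
```

Emit:
{"fn": "arm_command", "kwargs": {"moves": [[[0,0,0,0],[0,0,0,0],[0,0,0,0],[0,0,0,0],[0,0,0,0],[0,0,0,0],[0,0,0,0]]], "fingers": 0}}

```text
t: 44.7
tcp_pos: [0.4757, -0.3049, 0.0461]
eef_rot: [-0.676, 0.737, -0.001, 0.0]
force: [-0.0, 1.7, 6.0]
grip_width: 0.0188
finger_force: 59.0
```

Emit:
{"fn": "arm_command", "kwargs": {"moves": [[[0,0,0.1,0],[0,0,0.3,0],[0,0,0.5,0],[0,0,0.7,0],[0,0,0.9,0],[0,0,1,0],[0.1,0.2,1,0],[0.2,0.4,1,0]]]}}

```text
t: 45.5
tcp_pos: [0.5154, -0.2245, 0.2465]
eef_rot: [-0.675, 0.738, -0.001, 0.001]
force: [1.1, 0.0, -0.9]
grip_width: 0.0187
finger_force: 58.8
```

Emit:
{"fn": "arm_command", "kwargs": {"moves": [[[0.1,0.2,0,0],[0.2,0.4,0,0],[0.28,0.6,0,0],[0.28,0.8,0,0],[0.28,1,0,0]]]}}

```text
t: 46.0
tcp_pos: [0.5712, -0.023, 0.245]
eef_rot: [-0.676, 0.737, 0.0, -0.0]
force: [1.6, -0.1, -0.1]
grip_width: 0.0184
finger_force: 58.8
```

Emit:
{"fn": "arm_command", "kwargs": {"moves": [[[0,0.2,0,0],[0,0.4,0,0],[0,0.53,0,0],[0,0.53,0,0],[0,0.53,0,0]]]}}

```text
t: 46.5
tcp_pos: [0.571, 0.0819, 0.2451]
eef_rot: [-0.677, 0.736, 0.0, -0.0]
force: [0.1, 0.0, -0.6]
grip_width: 0.0184
finger_force: 58.8
```

Emit:
{"fn": "arm_command", "kwargs": {"moves": [[[0,0,-0.1,0],[0,0,-0.2,0],[0,0,-0.3,0],[0,0,-0.4,0],[0,0,-0.44,0],[0,0,-0.45,0],[0,0,-0.45,0],[0,0,-0.45,0]]]}}

```text
t: 47.3
tcp_pos: [0.5718, 0.0813, 0.1562]
eef_rot: [-0.676, 0.737, -0.0, 0.001]
force: [-0.4, 0.0, -0.1]
grip_width: 0.0184
finger_force: 58.8
```

Emit:
{"fn": "arm_command", "kwargs": {"moves": [[[0,0,-0.01,0],[0,0,-0.017,0],[0,0,-0.017,0]]]}}

```text
t: 47.6
tcp_pos: [0.5714, 0.0815, 0.1522]
eef_rot: [-0.676, 0.737, -0.0, 0.0]
force: [-0.4, 0.6, 1.7]
grip_width: 0.0185
finger_force: 59.0
```

Emit:
{"fn": "arm_command", "kwargs": {"moves": [[[0,0,-0.004,0],[0,0,-0.008,0],[0,0,-0.008,0]]]}}

```text
t: 47.9
tcp_pos: [0.5716, 0.0815, 0.1521]
eef_rot: [-0.677, 0.736, -0.001, 0.001]
force: [-4.0, 0.5, 14.3]
grip_width: 0.0189
finger_force: 60.6
```

Emit:
{"fn": "arm_command", "kwargs": {"moves": [[[0,0,0.008,0],[0,0,0.008,0]]]}}

```text
t: 48.1
tcp_pos: [0.5713, 0.0815, 0.1522]
eef_rot: [-0.676, 0.737, -0.0, 0.0]
force: [-2.4, 0.2, 6.1]
grip_width: 0.0186
finger_force: 59.6
```

Emit:
{"fn": "arm_command", "kwargs": {"moves": [[[0,0,0,0],[0,0,0,0],[0,0,0,0],[0,0,0,0]]], "fingers": 0.5}}

```text
t: 48.5
tcp_pos: [0.5711, 0.0812, 0.1514]
eef_rot: [-0.676, 0.737, 0.0, -0.0]
force: [0.3, -0.2, 0.7]
grip_width: 0.0424
finger_force: 0.0
```

Emit:
{"fn": "arm_command", "kwargs": {"moves": [[[0,0,0.1,0],[0,0,0.25,0],[0,0,0.4,0],[0,-0.2,0.49,0],[0,-0.43,0.49,0],[0,-0.43,0.49,0]]]}}

```text
t: 49.1
tcp_pos: [0.5709, -0.0082, 0.2505]
eef_rot: [-0.675, 0.738, -0.0, 0.0]
force: [0.3, -0.4, 0.3]
grip_width: 0.0426
finger_force: 0.0
```

```bash
python3 look.py i
python3 - <<'E'
from h import *
a=snap('scene')[0]
cv2.imwrite('pics/end.png',cv2.resize(a[120:380,160:520,::-1],None,fx=2,fy=2))
E
```

```text
tcp [ 0.571  -0.0057  0.2496] yang 174.97108600310926 0.030224219295608715 0.042729362144647585
comb_long_mid 0.98 1477 c [558.   -7.2] s [42.3 27.5] a 86.4 ext [544. -29. 174.] [573.  14. 180.]
comb_short_mid 0.72 993 c [571.4  80.9] s [43.8 19.6] a 86.0 ext [560.  59. 164.] [582. 103. 170.]
```

View pics/end.png

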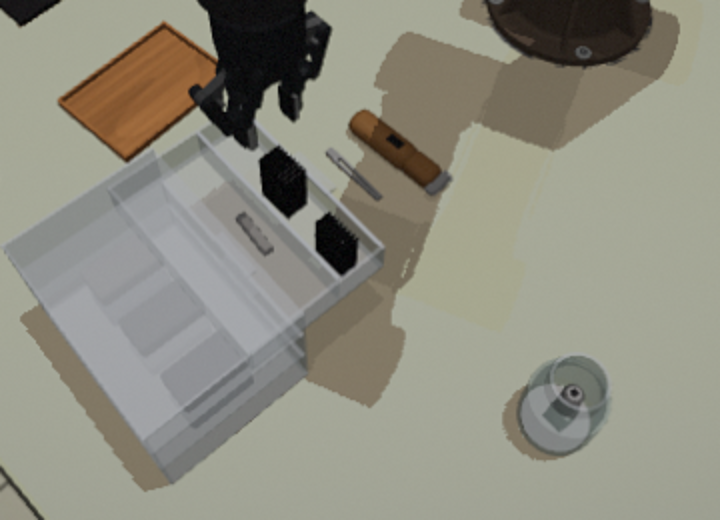

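Both combs stand back where they came from, to within about half a millimetre. Both heads are in the jar and the gripper is clear, so I'm handing in.

```bash
python3 -c "
from workcell import manip
print(manip.hand_in())"
```

```text
the job is handed in; nothing more can be done
None
```

The job is handed in at about 49 s of the 138 s allowed: both heads are in the jar (the round one resting upright on the square one), both combs stand back within about 0.5 mm of where they were, and the trimmer and tweezer were left alone.

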